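# Load the gear-head test station

### The job

Load the test station: with the fingertips, push the carrier that holds the gear head along its lane until it is fully home against the stop wall, then push the hinged guard over until it lies shut. Use only the fingers, touch the carrier but never the gear head, lift nothing, and leave the empty carrier and everything else on the bench where it is.

Things in the scene. Friction and masses are not known exactly. Their poses are not given: they have to be found in the camera images.
- station: fixed aluminium test station, sizes in mm; base plate 250 (x) x 420 (y) x 8 thick; origin under its centre, on the bench. Two lanes, 94 wide, run along its y axis at x = -55 and +55, open at the -y end; steel rails between and beside them, tops 20 above the bench. At the +y end a stop wall. Outside the lanes at x = -119 and +119 stand cheeks 8 thick, y = 100 to 180, tops 78 above the bench
- stop (a point): middle of the stop wall's face (it looks to the station's -y) at station y = 180, 44 above the bench; the wall is 240 wide across both lanes, 20 thick, top 80 above the bench
- carrier_loaded: loose grey plastic workpiece carrier 90 (x) x 130 (y) x 26 high, 0.35 kg, in either lane, holding the gear head; slides on the plate with plain friction (weight and friction vary). Origin: centre of its underside; y axis along the lane to the stop wall. Home = its +y end face on the wall: origin at station y = 115; it starts 135 to 205 short of that
- carrier_loaded_push_face (a point): centre of the flat -y (rear) end face of the loaded carrier, 90 wide x 26 high, 13 above its underside (21 above the bench): the place to push
- carrier_empty: the same carrier with an empty pocket (66 x 66, 16 deep), in the other lane; to be left alone; origin at the centre of its underside, y axis along the lane
- gearhead: bare die-cast aluminium gear head: square flange 62 x 62 x 12, round stepped body 56 across, steel spindle on top, 52 high in all; origin at the centre of its underside, z up along the spindle. It stands loose in the loaded carrier's pocket, 10 above the carrier's underside and 20 ahead (+y) of the carrier's origin, its top 70 above the bench, 2 of play on each side; 0.5 kg
- guard (a joint): hinge angle of the guard, rad: 0 = shut (level over the lane ends), 1.57 = upright, up to 1.95; starts at 1.2 to 1.8. Flat clear pane in a grey frame, 240 (x) x 150 x 8 thick, 0.35 kg, on a stiff friction hinge: stays at any angle, takes about 1 to 5 N at the free edge to close. It closes by swinging from the +y side towards -y and down
- guard_hinge (a point): middle of the guard's hinge line, which runs along the station's x axis at station y = 192, 86 above the bench, in the middle of the guard's thickness
- guard_edge (a point): middle of the guard's free edge, 150 from the hinge line, in the middle of its thickness; when shut it lies 86 above the bench at station y = 42
- spare_head_a: bare die-cast aluminium gear head: square flange 62 x 62 x 12, round stepped body 56 across, steel spindle on top, 52 high in all; origin at the centre of its underside, z up along the spindle. Bystander on the bench, on the robot's side of the station
- spare_head_b: bare die-cast aluminium gear head: square flange 62 x 62 x 12, round stepped body 56 across, steel spindle on top, 52 high in all; origin at the centre of its underside, z up along the spindle. Bystander on the bench, on the far side of the station
- screw_pot: small black open bowl, 64 across, 45 high; bystander on the far side of the station; origin at the centre of its underside
- screwdriver: screwdriver lying on the bench off the open end of the lanes, bystander, red handle, lying along its x axis; origin on its underside
- grinder_a: teal and black angle-grinder body 290 long (x), 66 wide, 64 high, lying at the right of the bench; bystander; origin under its middle
- grinder_b: red and black angle-grinder body of the same size beside it; bystander; origin under its middle
Mind the look-alikes: they are no part of the job. What is shaped like the carrier_loaded but green is not meant. Leave any pink look-alike of the gearhead alone.

How it is judged:
On the way, in this order (a step that is already met when the one before it is completed fails the run):
1. the loaded carrier is home against the stop wall while the guard still stands open (y of carrier_loaded in the frame of station above 0.111 m and z of carrier_loaded in the frame of station below 0.012 m and angle between carrier_loaded's own z axis and vertical below 0.06 rad and value of joint guard above 0.8 rad), for 0.2 s.
2. the guard lies shut over it (y of carrier_loaded in the frame of station above 0.111 m and z of carrier_loaded in the frame of station below 0.012 m and angle between carrier_loaded's own z axis and vertical below 0.06 rad and value of joint guard below 0.05 rad), for 0.2 s.
At the end, for the whole second after the job is handed in: The loaded carrier is home (within 4 mm of the stop wall), flat in its lane and at rest, with the gear head seated in its pocket; the guard is shut (within 0.05 rad); the empty carrier has moved less than 10 mm and the bystanders less than 30 mm (all of step 2 and z of gearhead in the frame of carrier_loaded between 0.006 and 0.0135 m and linear speed of carrier_loaded below 0.01 m/s and distance of carrier_empty from where it was at the start of the episode below 0.01 m and distance of each of spare_head_a, spare_head_b, screw_pot, screwdriver, grinder_a, grinder_b from where it was at the start of the episode below 0.03 m); the robot touches nothing.
It fails at once if the robot touches the gear head (contact force between any of the arm, the fingers and gearhead above 0.5 N).
It fails at once if the loaded carrier or the station with its guard is pushed with the arm or the gripper's body instead of the fingers (contact force between the arm and carrier_loaded above 5 N or contact force between the arm and station above 5 N).
It fails at once if the loaded carrier is lifted or tipped, or the gear head leaves its pocket (z of gearhead in the frame of carrier_loaded above 0.018 m or z of carrier_loaded in the frame of station above 0.016 m or angle between carrier_loaded's own z axis and vertical above 0.15 rad).
It fails at once if the empty carrier is pushed or lifted (distance of carrier_empty from where it was at the start of the episode above 0.01 m).
It fails at once if a bystander is knocked aside or picked up (distance of any of spare_head_a, spare_head_b, screw_pot, screwdriver, grinder_a, grinder_b from where it was at the start of the episode above 0.03 m).
It also fails if it takes over 64 s, if anything falls off the work surface, if the arm or the gripper's body presses on something with over 40 N, if the wrist force passes 120 N, or if a joint passes its speed limit or range.

### The arm

A 7-joint arm with a two-finger parallel gripper is mounted at the origin on the work surface. World frame = base frame: x ahead of the robot, y to its left, z up, the work surface at z = 0. Lengths are in m, angles in rad, forces in N, time in s.
With the tool pointing down it reaches from about 0.425 to 1.025 m from the base axis. Payload 3.6 kg.
Tool frame: the origin (TCP) lies midway between the tips of the shut fingers; the grasp point (between the pads) lies 19 mm behind it; z points along the fingers, y is the line along which they close (so a half turn about z gives the same grasp; the last joint's range is limited). The gripper opens to 85 mm and grips with 20 to 120 N. Pads are 22 mm wide; open, the fingers measure 114 mm over their backs; the gripper's body (76 mm by 85 mm) begins 54 mm behind the grasp point. The pads swing forward as they close: fully open they stand 13 mm farther back than shut.
Start: joints at [-1.236, 0.591, 0.048, 1.609, -0.033, 0.943, -0.034], TCP at [0.301, 0.659, 0.231] pointing down, gripper open.
Joint ranges: [-2.69, 2.69], [-0.47, 2.24], [-1.27, 1.36], [0.19, 2.51], [-1.53, 4.68], [0.08, 2.07], [-3.09, 3.09]. Speed limits (rad/s): [2.57, 2.57, 3.14, 3.14, 3.14, 3.14, 3.14].

### API

Orientations are given as a unit quaternion [x, y, z, w].
In Python, from station import bot gives the robot as it stands.
- The arm moves only by the tool send_rows, never from a script. Its argument "rows" is one flat list of numbers, 6 for each row, row after row: the shift along the tool's x, y, z in mm, then the turn, a rotation vector about the tool's x, y, z in degrees. A call has 1 to 20 rows; each row shifts and turns the commanded pose from where the row before left it, along the tool's axes as they then stand; what a row does not reach is not made up. A row lasts 1/10 s, in which the tool goes at most 50 mm and 8.59 degrees, less where a joint would pass 70% of its speed; a pose out of reach is approached as far as the arm can. A call is refused whole if a number of a shift passes 50 or a number of a turn 8.59, either way. A call with a gripper value outside its range is refused whole. "gripper" is the finger opening in mm, from 0 to 85.4, set as the call begins (left out, the last holds). The fingers move at their own pace and stop on an object; the grip force is fixed at half the most. Time passes only in rows, so rows that do not move let the fingers close. It gives the time, the measured TCP pose, the force, the opening and the grip force at its end, in the units of the state.
- bot.observe(): the state, without advancing time (a new reading comes with each control period).
- bot.get_image(name): name is "side" or "top"; returns the picture (400x640x3 uint8, blue, green, red); there is no depth.
- bot.get_calibration(name): a dict with "intrinsics" (3x3 intrinsics, pixels), "T" (4x4, takes a point from camera to world coordinates). Camera axes: x right, y up, looking along -z (the intrinsics and any distortion apply to the point x, -y, -z); pixel columns grow to the right and rows downward; lengths in m; the calibration is good to about 2 mm. A picture is of the moment at which its call begins. get_calibration takes no time and is no camera call.
- bot.close_job(): hands the job in; it is judged then, once.
The state is a dict: "time": time; "qpos": joint angles; "joint_vel": joint speeds; "joint_efforts": joint torques, N m; "ee_pos": TCP position; "ee_rot": TCP orientation; "wrist_force": force on the tool from outside, world axes, zero at the start; "torque": the same for the moment, N m; "gripper_width": opening from 0.0 (shut) to 1.0 (fully open); "grip_force": force on a finger pad.
Only numpy, scipy, OpenCV 4.12 (cv2) and the standard library are available. Lean on these libraries where they do the work, as an engineer would, in place of code of your own. Each camera call takes 0.05 s, during which the arm holds its last target. There are 200 camera calls.

## Working session

There is one attempt and no reset: what is moved stays moved. The work goes in short steps, Python scripts to look and compute and a tool call to move; the robot and the scene stay as the last step left them, time stands still between calls to the robot, and variables do not carry over. Pictures are saved under pics/ and viewed, at most 10 in all, crops included, and the job is handed in when it is done.

Besides the shell and the picture viewer there is one more tool, called after ">>>" as a command line: name --argument value ..., lists and objects as JSON in quotes. send_rows: Moves the arm, as the interface text tells. Its arguments: {"type":"object","properties":{"rows":{"type":"array","items":{"type":"number"}},"gripper":{"type":"number"}},"required":["rows"]}

```bash
mkdir -p pics; python3 - <<'E'
from station import bot
import cv2
for n in("top","side"):
    cv2.imwrite(f"pics/{n}0.png",bot.get_image(n)); c=bot.get_calibration(n); print(n,c["intrinsics"],c["T"].round(4) if hasattr(c["T"],"round") else c["T"],[k for k in c])
s=bot.observe();print(s["time"],s["ee_pos"],s["ee_rot"],s["gripper_width"])
E
```

```text
top [[363.93372843   0.         318.4418109 ]
 [  0.         363.93372843 199.91878486]
 [  0.           0.           1.        ]] [[ 0.012   0.9984 -0.0557  0.4793]
 [-0.9998  0.013   0.0169 -0.1822]
 [ 0.0176  0.0555  0.9983  1.0772]
 [ 0.      0.      0.      1.    ]] ['intrinsics', 'T']
side [[447.92674039   0.         315.2125836 ]
 [  0.         447.92674039 194.20601057]
 [  0.           0.           1.        ]] [[ 0.914   0.3041 -0.2686  0.2323]
 [-0.4053  0.6547 -0.638  -0.9313]
 [-0.0182  0.692   0.7217  0.9217]
 [ 0.      0.      0.      1.    ]] ['intrinsics', 'T']
0.1 [0.30111627 0.65869051 0.23025548] [ 2.12714389e-01  9.77113886e-01 -1.00947865e-03 -1.50664546e-04] 0.9981236530147602
```

View pics/top0.png

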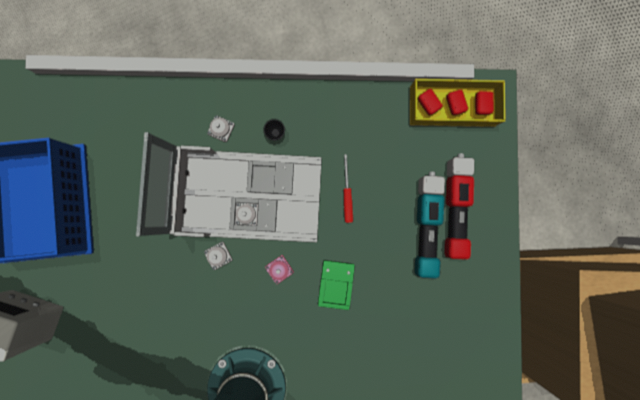

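View pics/side0.png

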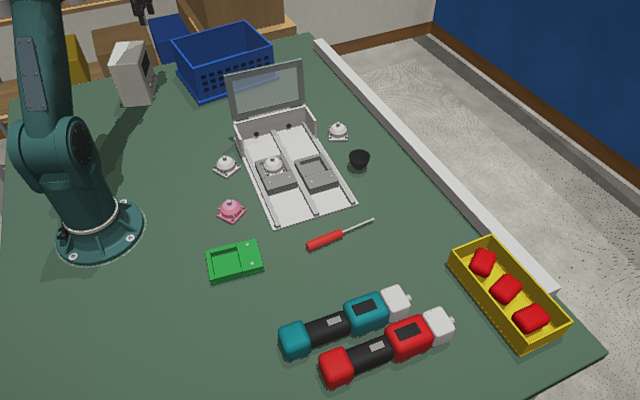

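The top view shows the loaded grey carrier with its gear head at about (252,214), in the lane nearest the robot. The empty carrier is at (270,177). The green carrier (337,284) and the pink head (280,269) are decoys. The guard stands open at the left. I'll confirm this in an enlarged crop.

```bash
python3 - <<'E'
import cv2
i=cv2.imread("pics/top0.png")[125:255,130:330]
cv2.imwrite("pics/c1.png",cv2.resize(i,None,fx=4,fy=4,interpolation=cv2.INTER_CUBIC))
i=cv2.imread("pics/side0.png")[55:230,200:380]
cv2.imwrite("pics/c2.png",cv2.resize(i,(617,600),interpolation=cv2.INTER_CUBIC))
E
```

```text
(no output)
```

View pics/c1.png

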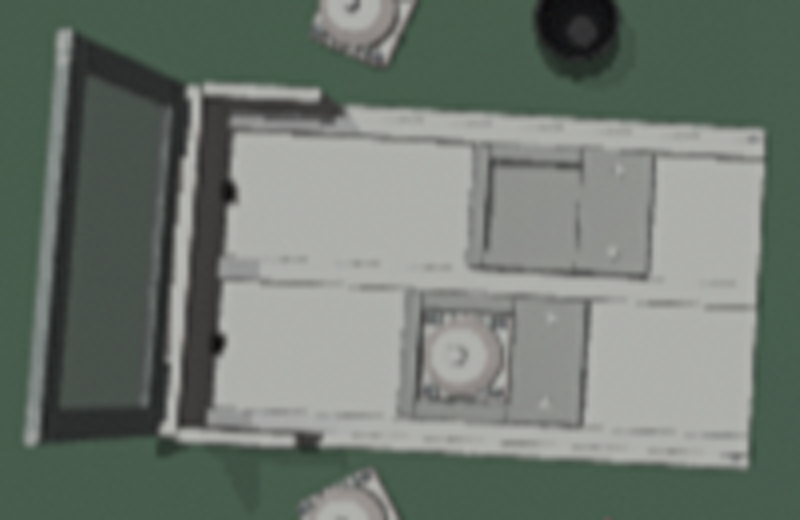

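View pics/c2.png

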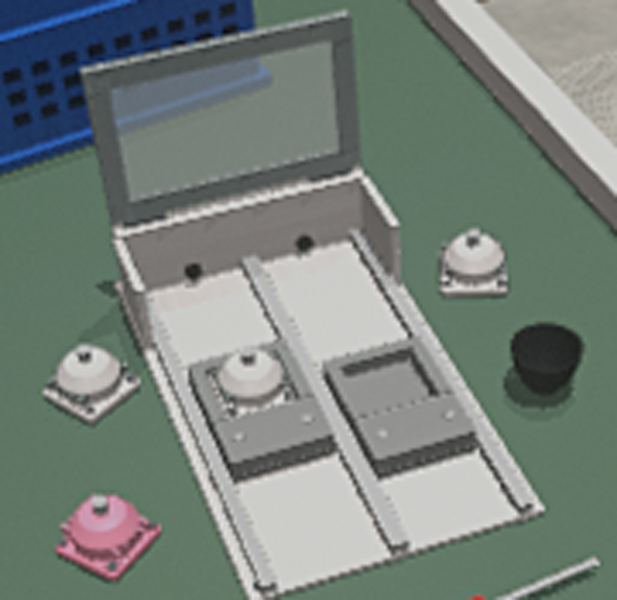

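The crops confirm it. The loaded grey carrier's rear edge is at crop 1 (590,300)–(582,427). The plate's open-end corners are at (765,130) and (748,467), and the guard's free edge runs from (67,30) to (33,442). Next I'll fit the station pose, carrier y and guard angle.

```bash
cat > h.py <<'E'
from station import bot
import numpy as np
from scipy.optimize import least_squares
C={n:bot.get_calibration(n) for n in("top","side")}
def proj(n,p):
    c=C[n];T=np.array(c["T"]);q=T[:3,:3].T@(np.asarray(p)-T[:3,3]);q=q*[1,-1,-1]
    u=np.array(c["intrinsics"])@q;return u[:2]/u[2]
def t(u,v):return("top",130+u/4,125+v/4)
def s(u,v):return("side",200+u/3.4286,55+v/3.4286)
E
python3 - <<'E'
from h import *
def K(p):
    x,y,a,yc,ye,g=p;c,s_=np.cos(a),np.sin(a)
    W=lambda X,Y,Z:[x+c*X-s_*Y,y+s_*X+c*Y,Z]
    G=lambda X:(X,.192-.15*np.cos(g),.086+.15*np.sin(g))
    L=[(t(765,130),(.125,-.21,.012)),(t(748,467),(-.125,-.21,.012)),
       (t(180,430),(-.12,.18,.08)),(t(203,90),(.12,.18,.08)),
       (t(590,300),(-.01,yc-.065,.034)),(t(582,427),(-.1,yc-.065,.034)),
       (t(655,152),(.1,ye-.065,.034)),(t(649,277),(.01,ye-.065,.034)),
       (s(238,478),(-.1,yc-.065,.010)),(s(334,452),(-.01,yc-.065,.010)),(s(543,510),(.125,-.21,.008)),
       (s(252,598),(-.125,-.21,.008)),(s(360,175),(.12,.19,.08)),
       (t(67,30),G(.12)),(t(33,442),G(-.12)),(s(348,13),G(.12)),(s(84,70),G(-.12))]
    return W,[(proj(o[0],W(*q))-o[1:]) for o,q in L]
f=least_squares(lambda p:np.ravel(K(p)[1]),[.55,0,0,-.05,-.1,1.5],loss="soft_l1")
print(f.x);print(np.round(K(f.x)[1],1).tolist())
W=K(f.x)[0]
x,y,a,yc,ye,g=f.x
for n,q in dict(push=(-.055,yc-.065,.021),stop=(-.055,.18,.044),wallL=(-.055,.05,.02),hinge=(0,.192,.086),edge=(0,.192-.15*np.cos(g),.086+.15*np.sin(g)),shut=(0,.042,.086),front=(-.055,-.21,.02)).items(): print(n,np.round(W(*q),4))
E
```

```text
[ 0.55015903  0.00675542 -0.04233946 -0.0232474  -0.06549442  1.64242649]
[[0.5, -0.7], [0.1, 0.1], [-1.0, 1.3], [-0.1, -1.2], [-0.5, -0.3], [-0.4, -0.5], [0.2, -0.5], [-0.1, -0.6], [-1.8, 2.1], [0.3, 1.0], [0.3, 0.2], [-1.1, 1.3], [0.2, -1.3], [-0.1, -0.4], [-0.1, 0.3], [0.4, 0.2], [-1.2, 0.6]]
push [ 0.4915 -0.0791  0.021 ]
stop [0.5028 0.1889 0.044 ]
wallL [0.4973 0.059  0.02  ]
hinge [0.5583 0.1986 0.086 ]
edge [0.5587 0.2093 0.2356]
shut [0.5519 0.0487 0.086 ]
front [ 0.4863 -0.2007  0.02  ]
```

Station yaw is −2.4° and carrier y is −23 mm, so 138 mm short, which fits the 135–205 given. The guard is at about 1.64 rad. The rear face is at world (0.4915, −0.079). I'll raise the tool, turn it so that tool x runs along station y, and shut the fingers.

>>> send_rows --rows '[0,0,-11,0,0,5.65,0,0,-11,0,0,5.65,0,0,-11,0,0,5.65,0,0,-11,0,0,5.65,0,0,-11,0,0,5.65,0,0,-11,0,0,5.65,0,0,-11,0,0,5.65,0,0,-11,0,0,5.65,0,0,-11,0,0,5.65,0,0,-11,0,0,5.65,0,0,-11,0,0,5.65,0,0,-11,0,0,5.65,0,0,0,0,0,0]' --gripper 0

```text
time: 1.4
ee_pos: [0.3017, 0.66, 0.3645]
ee_rot: [0.721, 0.692, 0.001, -0.0]
wrist_force: [0.0, 0.6, 0.7]
gripper_width: 0.0
grip_force: 0.0
```

```bash
cat >> h.py <<'E'
from scipy.spatial.transform import Rotation as R
a=-.04234;O=np.array([.5502,.0068,0])
def st(X,Y,Z):return O+[np.cos(a)*X-np.sin(a)*Y,np.sin(a)*X+np.cos(a)*Y,Z]
def go(*q):
    s=bot.observe();M=R.from_quat(s["ee_rot"]).as_matrix();e=np.array(s["ee_pos"])
    d=e-O;print("t",s["time"],"station pos mm",(np.array([np.cos(a)*d[0]+np.sin(a)*d[1],-np.sin(a)*d[0]+np.cos(a)*d[1],d[2]])*1e3).round(1),"F",np.round(s["wrist_force"],1))
    W=np.array([[0,1,0],[1,0,0],[0,0,-1.]]);W=R.from_euler('z',a).as_matrix()@W
    print("rot to nominal, tool deg",np.degrees(R.from_matrix(M.T@W).as_rotvec()).round(2))
    for p in q:print(p,"tool shift mm",(M.T@(st(*p)-e)*1e3).round(1))
E
python3 -c "
from h import *
go((-.055,-.135,.35),(-.055,-.135,.022))"
```

```text
t 1.4 station pos mm [-276.   642.1  364.5] F [0.  0.6 0.7]
rot to nominal, tool deg [ 0.07 -0.11  0.07]
(-0.055, -0.135, 0.35) tool shift mm [-777.4  220.    13.2]
(-0.055, -0.135, 0.022) tool shift mm [-778.   219.6  341.2]
```

>>> send_rows --rows '[-41,20,0,0,0,0,-41,20,0,0,0,0,-41,20,0,0,0,0,-41,20,0,0,0,0,-41,20,0,0,0,0,-41,20,0,0,0,0,-41,20,0,0,0,0,-41,20,0,0,0,0,-41,20,0,0,0,0,-41,20,0,0,0,0,-41,20,0,0,0,0,-41,0,0,0,0,0,-41,0,0,0,0,0,-41,0,0,0,0,0,-41,0,0,0,0,0,-41,0,0,0,0,0,-41,0,0,0,0,0,-41,0,0,0,0,0,-41,0,0,0,0,0,0,0,0,0,0,0]'

```text
time: 3.4
ee_pos: [0.4872, -0.1348, 0.3633]
ee_rot: [0.724, 0.689, -0.001, 0.001]
wrist_force: [0.7, 0.6, 0.1]
gripper_width: -0.002
grip_force: 0.0
```

```bash
python3 -c "
from h import *
go((-.055,-.135,.05),(-.055,-.135,.022))"
```

```text
t 3.4 station pos mm [ -57.  -144.2  363.3] F [0.7 0.6 0.1]
rot to nominal, tool deg [ 0.    0.19 -0.43]
(-0.055, -0.135, 0.05) tool shift mm [ 10.2   1.9 313.3]
(-0.055, -0.135, 0.022) tool shift mm [ 10.3   1.9 341.3]
```

>>> send_rows --rows '[9,2,30,0,0,-0.4,0,0,30,0,0,0,0,0,30,0,0,0,0,0,30,0,0,0,0,0,30,0,0,0,0,0,30,0,0,0,0,0,30,0,0,0,0,0,30,0,0,0,0,0,30,0,0,0,0,0,30,0,0,0,0,0,0,0,0,0,0,0,0,0,0,0]'

```text
time: 4.6
ee_pos: [0.491, -0.1188, 0.0631]
ee_rot: [0.719, 0.695, -0.0, -0.001]
wrist_force: [0.4, -0.2, 0.3]
gripper_width: 0.001
grip_force: 0.0
```

```bash
python3 -c "
from h import *
import cv2
go((-.055,-.135,.022))
i=bot.get_image('side')[55:230,200:380]
cv2.imwrite('pics/c3.png',cv2.resize(i,(617,600),interpolation=cv2.INTER_CUBIC))"
```

```text
t 4.6 station pos mm [ -53.9 -128.    63.1] F [ 0.4 -0.2  0.3]
rot to nominal, tool deg [-0.09 -0.03  0.52]
(-0.055, -0.135, 0.022) tool shift mm [-7.  -1.1 41.1]
```

View pics/c3.png

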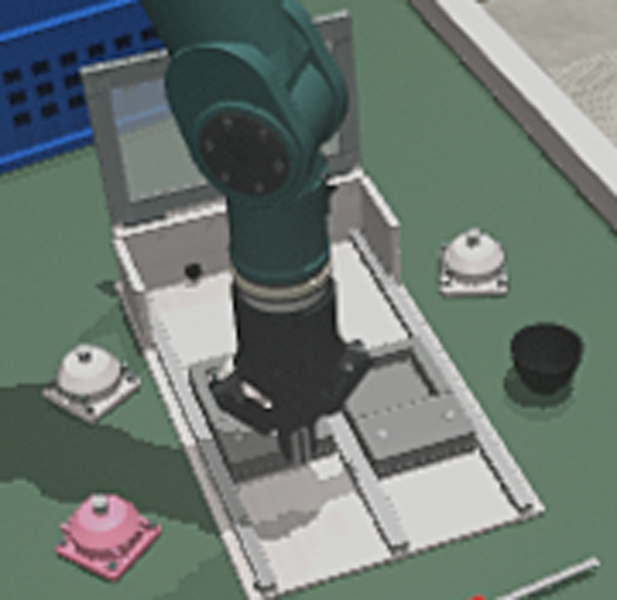

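The closed fingertips are at about (300,455), in the near lane behind the loaded carrier and clear of it. I'll descend, then push slowly.

>>> send_rows --rows '[0,-1,14,0,0,0.5,0,0,14,0,0,0,0,0,13,0,0,0,0,0,0,0,0,0,5,0,0,0,0,0,5,0,0,0,0,0,5,0,0,0,0,0,5,0,0,0,0,0,5,0,0,0,0,0,5,0,0,0,0,0,5,0,0,0,0,0,5,0,0,0,0,0,5,0,0,0,0,0,5,0,0,0,0,0]'

```text
time: 6.05
ee_pos: [0.4928, -0.0701, 0.0224]
ee_rot: [0.723, 0.691, -0.0, 0.001]
wrist_force: [-0.7, -4.7, -0.2]
gripper_width: 0.0
grip_force: 2.5
```

```bash
python3 -c "
from h import *
go((-.055,.0375,.022))"
```

```text
t 6.05 station pos mm [-54.1 -79.2  22.4] F [-0.7 -4.7 -0.2]
rot to nominal, tool deg [ 0.05  0.1  -0.12]
(-0.055, 0.0375, 0.022) tool shift mm [116.7  -1.1   0.2]
```

>>> send_rows --rows '[6,0,0,0,0,0,6,0,0,0,0,0,6,0,0,0,0,0,6,0,0,0,0,0,6,0,0,0,0,0,6,0,0,0,0,0,6,0,0,0,0,0,6,0,0,0,0,0,6,0,0,0,0,0,6,0,0,0,0,0,6,0,0,0,0,0,6,0,0,0,0,0,6,0,0,0,0,0,6,0,0,0,0,0,6,0,0,0,0,0,6,0,0,0,0,0,4,0,0,0,0,0]'

```text
time: 7.75
ee_pos: [0.4966, 0.0301, 0.0224]
ee_rot: [0.722, 0.691, -0.0, 0.001]
wrist_force: [-1.0, -5.5, 1.6]
gripper_width: 0.002
grip_force: 2.9
```

```bash
python3 -c "
from h import *
go((-.055,.0375,.022))"
```

```text
t 7.75 station pos mm [-54.5  21.   22.4] F [-1.  -5.5  1.6]
rot to nominal, tool deg [ 0.01  0.08 -0.09]
(-0.055, 0.0375, 0.022) tool shift mm [16.5 -0.5  0.4]
```

Next I'll take small steps until the force rises.

>>> send_rows --rows '[3,0,0,0,0,0,3,0,0,0,0,0,3,0,0,0,0,0,2,0,0,0,0,0,2,0,0,0,0,0,0,0,0,0,0,0]'

```text
time: 8.35
ee_pos: [0.4971, 0.043, 0.0224]
ee_rot: [0.722, 0.691, -0.0, 0.0]
wrist_force: [-0.0, -5.3, 1.2]
gripper_width: -0.0
grip_force: 2.5
```

>>> send_rows --rows '[1,0,0,0,0,0,1,0,0,0,0,0,0,0,0,0,0,0]'

```text
time: 8.65
ee_pos: [0.4971, 0.0447, 0.0224]
ee_rot: [0.723, 0.691, -0.001, 0.0]
wrist_force: [-0.2, -5.6, 2.0]
gripper_width: -0.001
grip_force: 2.8
```

>>> send_rows --rows '[1,0,0,0,0,0,1,0,0,0,0,0,0,0,0,0,0,0]'

```text
time: 8.95
ee_pos: [0.4972, 0.0467, 0.0224]
ee_rot: [0.723, 0.691, -0.001, 0.0]
wrist_force: [-0.8, -5.7, 2.2]
gripper_width: -0.003
grip_force: 2.8
```

>>> send_rows --rows '[1,0,0,0,0,0,1,0,0,0,0,0,0,0,0,0,0,0]'

```text
time: 9.25
ee_pos: [0.4972, 0.0486, 0.0224]
ee_rot: [0.723, 0.691, -0.001, 0.0]
wrist_force: [-0.3, -5.4, 1.3]
gripper_width: -0.001
grip_force: 2.8
```

>>> send_rows --rows '[1,0,0,0,0,0,1,0,0,0,0,0,0,0,0,0,0,0]'

```text
time: 9.55
ee_pos: [0.4973, 0.0506, 0.0224]
ee_rot: [0.723, 0.691, -0.001, 0.0]
wrist_force: [-0.9, -5.1, 2.0]
gripper_width: 0.001
grip_force: 2.8
```

>>> send_rows --rows '[1,0,0,0,0,0,1,0,0,0,0,0,0,0,0,0,0,0]'

```text
time: 9.85
ee_pos: [0.4973, 0.0512, 0.0224]
ee_rot: [0.723, 0.691, -0.001, 0.001]
wrist_force: [-0.9, -7.5, 2.2]
gripper_width: -0.001
grip_force: 4.0
```

>>> send_rows --rows '[1,0,0,0,0,0,1,0,0,0,0,0,0,0,0,0,0,0]'

```text
time: 10.15
ee_pos: [0.4976, 0.0513, 0.0224]
ee_rot: [0.724, 0.69, -0.002, 0.003]
wrist_force: [-0.2, -10.3, 1.4]
gripper_width: -0.003
grip_force: 5.5
```

>>> send_rows --rows '[1,0,0,0,0,0,1,0,0,0,0,0,0,0,0,0,0,0]'

```text
time: 10.45
ee_pos: [0.4976, 0.0514, 0.0225]
ee_rot: [0.724, 0.69, -0.002, 0.004]
wrist_force: [-1.1, -13.9, 1.6]
gripper_width: -0.004
grip_force: 7.2
```

The force rose to 14 N with no more motion, so the carrier is against the wall. I'll back off, rise and check it with the camera.

>>> send_rows --rows '[-10,0,0,0,0,0,-20,0,0,0,0,0,-20,0,0,0,0,0,0,0,-10,0,0,0,0,0,-30,0,0,0,0,0,-40,0,0,0,0,0,-40,0,0,0,0,0,-40,0,0,0,0,0,-40,0,0,0,0,0,-40,0,0,0,0,0,-40,0,0,0,0,0,-40,0,0,0,0,0,0,0,0,0,0,0,0,0,0,0]'

```text
time: 11.85
ee_pos: [0.4955, 0.0098, 0.3432]
ee_rot: [0.721, 0.693, 0.001, -0.001]
wrist_force: [-0.0, 0.1, -1.1]
gripper_width: 0.004
grip_force: 0.0
```

```bash
python3 -c "
from h import *
import cv2
go((0,.26,.34),(0,.26,.21))
i=bot.get_image('side')[55:230,200:380]
cv2.imwrite('pics/c4.png',cv2.resize(i,(617,600),interpolation=cv2.INTER_CUBIC))
i=bot.get_image('top')[125:255,130:330]
cv2.imwrite('pics/c5.png',cv2.resize(i,None,fx=4,fy=4,interpolation=cv2.INTER_CUBIC))
"
```

```text
t 11.85 station pos mm [-54.7   0.7 343.2] F [-0.   0.1 -1.1]
rot to nominal, tool deg [ 0.02 -0.16  0.14]
(0, 0.26, 0.34) tool shift mm [259.2  55.4   3.9]
(0, 0.26, 0.21) tool shift mm [258.8  55.3 133.9]
```

View pics/c4.png

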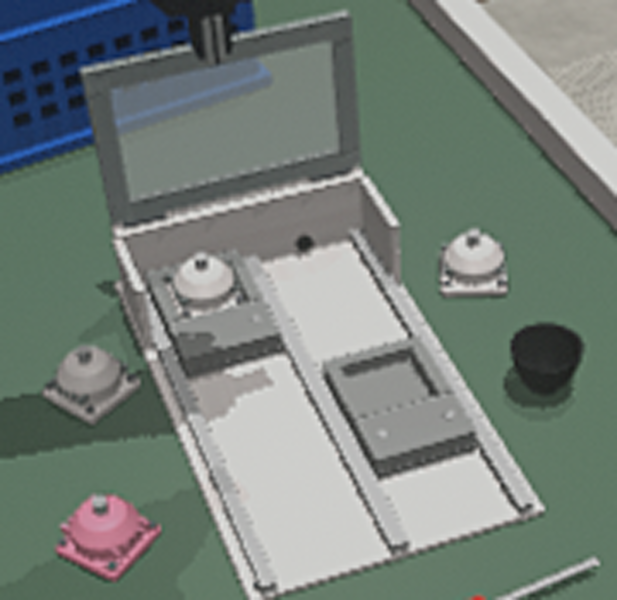

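The carrier sits at the wall, with its rear bottom edge from (187,372) to (285,348). The gear head is seated, and the empty carrier hasn't moved. Next I'll go over the guard and down behind it.

>>> send_rows --rows '[26,6,0,0,0,0,26,6,0,0,0,0,26,6,0,0,0,0,26,6,0,0,0,0,26,6,0,0,0,0,26,6,0,0,0,0,26,6,0,0,0,0,26,6,0,0,0,0,26,6,0,0,0,0,26,1,0,0,0,0,0,0,0,0,0,0,0,0,0,0,0,0,0,0,30,0,0,0,0,0,30,0,0,0,0,0,30,0,0,0,0,0,34,0,0,0,0,0,0,0,0,0,0,0,0,0,0,0]'

```text
time: 13.75
ee_pos: [0.5618, 0.2636, 0.2182]
ee_rot: [0.723, 0.691, -0.001, 0.0]
wrist_force: [-0.5, -0.0, 0.5]
gripper_width: 0.002
grip_force: 0.0
```

```bash
python3 -c "
from h import *
go((0,.215,.218))
pr=None
for g in np.arange(1.64,-.01,-.082):
    r=135;q=np.array([192-r*np.cos(g)+4*np.sin(g)+10,86+r*np.sin(g)+4*np.cos(g)])
    if pr is not None:print(round(g,2),q.round(0),'dx %.0f dz %.0f'%(q[0]-pr[0],pr[1]-q[1]))
    pr=q
"
```

```text
t 13.75 station pos mm [  0.7 257.  218.2] F [-0.5 -0.   0.5]
rot to nominal, tool deg [-0.08  0.09 -0.15]
(0, 0.215, 0.218) tool shift mm [-42.   -0.6   0.3]
1.56 [204. 221.] dx -11 dz -1
1.48 [193. 221.] dx -11 dz 0
1.39 [182. 220.] dx -11 dz 1
1.31 [171. 218.] dx -11 dz 2
1.23 [161. 215.] dx -11 dz 3
1.15 [150. 211.] dx -10 dz 4
1.07 [140. 206.] dx -10 dz 5
0.98 [131. 201.] dx -10 dz 5
0.9 [121. 194.] dx -9 dz 6
0.82 [113. 187.] dx -9 dz 7
0.74 [105. 180.] dx -8 dz 8
0.66 [ 97. 172.] dx -7 dz 8
0.57 [ 91. 163.] dx -7 dz 9
0.49 [ 85. 153.] dx -6 dz 9
0.41 [ 80. 143.] dx -5 dz 10
0.33 [ 75. 133.] dx -4 dz 10
0.25 [ 72. 123.] dx -3 dz 11
0.16 [ 69. 112.] dx -3 dz 11
0.08 [ 68. 101.] dx -2 dz 11
-0.0 [67. 90.] dx -1 dz 11
```

>>> send_rows --rows '[-10,0,0,0,0,0,-10,0,0,0,0,0,-8,0,0,0,0,0,-7,0,0,0,0,0,-7,0,0,0,0,0,-11,0,0,0,0,0,-11,0,0,0,0,0,-11,0,0,0,0,0,-11,0,1,0,0,0,-11,0,2,0,0,0,-10,0,4,0,0,0,0,0,0,0,0,0]'

```text
time: 14.95
ee_pos: [0.5567, 0.155, 0.2108]
ee_rot: [0.723, 0.691, -0.001, 0.0]
wrist_force: [1.2, 0.2, -0.2]
gripper_width: 0.0
grip_force: 0.0
```

```bash
python3 -c "
from h import *
import cv2
go((0,.14,.206))
i=bot.get_image('side')[35:210,200:380]
cv2.imwrite('pics/c6.png',cv2.resize(i,(617,600),interpolation=cv2.INTER_CUBIC))
"
```

```text
t 14.95 station pos mm [2.000e-01 1.483e+02 2.108e+02] F [ 1.2  0.2 -0.2]
rot to nominal, tool deg [-0.09  0.14 -0.22]
(0, 0.14, 0.206) tool shift mm [-8.3 -0.2  4.8]
```

View pics/c6.png

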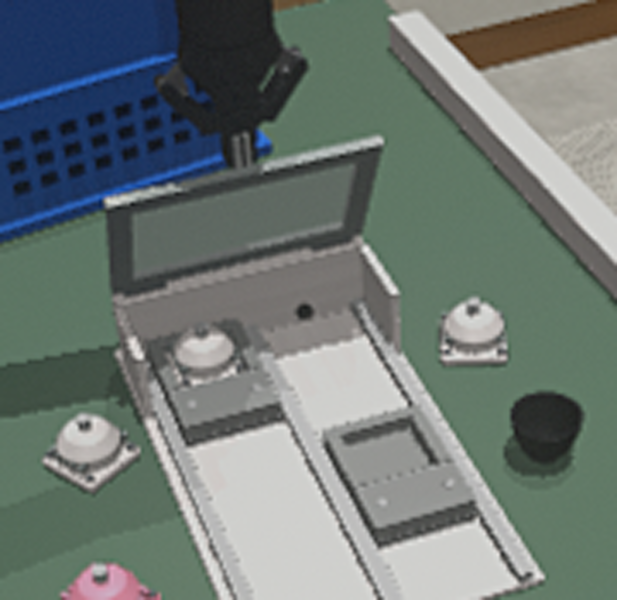

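The fingers at (240,150) are behind the guard's free edge, and the guard is swinging over as planned. I'll continue along the arc.

>>> send_rows --rows '[-9,0,5,0,0,0,-9,0,5,0,0,0,-9,0,6,0,0,0,-8,0,8,0,0,0,-8,0,8,0,0,0,-7,0,8,0,0,0,-6,0,9,0,0,0,-6,0,9,0,0,0,0,0,0,0,0,0]'

```text
time: 15.9
ee_pos: [0.5532, 0.095, 0.1517]
ee_rot: [0.723, 0.691, -0.002, -0.001]
wrist_force: [1.0, 0.1, 0.0]
gripper_width: -0.002
grip_force: 0.0
```

```bash
python3 -c "
from h import *
go((0,.085,.153),(0,.075,.133),(0,.067,.09))
"
```

```text
t 15.9 station pos mm [ -0.7  88.3 151.7] F [1.  0.1 0. ]
rot to nominal, tool deg [-0.2   0.07 -0.14]
(0, 0.085, 0.153) tool shift mm [-3.3  0.7 -1.3]
(0, 0.075, 0.133) tool shift mm [-13.2   0.8  18.7]
(0, 0.067, 0.09) tool shift mm [-21.2   1.   61.7]
```

>>> send_rows --rows '[-6,0,9,0,0,0,-5,0,9,0,0,0,-4,0,9,0,0,0,-3,0,9,0,0,0,-2,0,9,0,0,0,-1,0,8,0,0,0,0,0,4,0,0,0,0,0,0,0,0,0]'

```text
time: 16.7
ee_pos: [0.5534, 0.0747, 0.0956]
ee_rot: [0.722, 0.692, -0.001, -0.0]
wrist_force: [0.2, -0.0, 1.0]
gripper_width: 0.003
grip_force: 0.0
```

>>> send_rows --rows '[0,0,2,0,0,0,0,0,2,0,0,0,0,0,0,0,0,0]'

```text
time: 17.0
ee_pos: [0.5539, 0.0752, 0.0923]
ee_rot: [0.722, 0.692, -0.0, 0.0]
wrist_force: [-0.8, -0.8, -1.0]
gripper_width: -0.0
grip_force: 0.0
```

>>> send_rows --rows '[0,0,1,0,0,0,0,0,1,0,0,0,0,0,0,0,0,0]'

```text
time: 17.3
ee_pos: [0.5539, 0.0754, 0.0903]
ee_rot: [0.722, 0.692, 0.0, 0.0]
wrist_force: [0.9, -0.2, 0.9]
gripper_width: 0.001
grip_force: 0.1
```

>>> send_rows --rows '[0,0,1,0,0,0,0,0,1,0,0,0,0,0,0,0,0,0]'

```text
time: 17.6
ee_pos: [0.554, 0.0754, 0.09]
ee_rot: [0.722, 0.692, 0.001, -0.001]
wrist_force: [-4.1, -0.6, 16.2]
gripper_width: 0.002
grip_force: 7.6
```

>>> send_rows --rows '[0,0,1,0,0,0,0,0,1,0,0,0,0,0,0,0,0,0]'

```text
time: 17.9
ee_pos: [0.5541, 0.0754, 0.0898]
ee_rot: [0.722, 0.691, 0.001, -0.001]
wrist_force: [-6.7, 0.4, 31.3]
gripper_width: 0.002
grip_force: 15.4
```

>>> send_rows --rows '[0,0,1,0,0,0,0,0,1,0,0,0,0,0,0,0,0,0]'

```text
time: 18.2
ee_pos: [0.5541, 0.0754, 0.0897]
ee_rot: [0.723, 0.691, 0.002, -0.002]
wrist_force: [-12.4, -0.2, 45.5]
gripper_width: -0.001
grip_force: 23.2
```

The guard is hard shut, with its surface at 90 mm as expected. I'll rise and check.

>>> send_rows --rows '[0,0,-10,0,0,0,0,0,-20,0,0,0,0,0,-40,0,0,0,0,0,-40,0,0,0,0,0,-40,0,0,0,0,0,-40,0,0,0,0,0,-20,0,0,0,0,0,0,0,0,0,0,0,0,0,0,0,0,0,0,0,0,0]'

```text
time: 19.2
ee_pos: [0.5527, 0.0757, 0.2928]
ee_rot: [0.722, 0.692, -0.001, -0.001]
wrist_force: [-0.5, 0.7, -0.2]
gripper_width: -0.0
grip_force: 0.0
```

```bash
python3 -c "
from h import *
import cv2
go()
i=bot.get_image('side')[35:235,200:400]
cv2.imwrite('pics/c7.png',cv2.resize(i,(600,600),interpolation=cv2.INTER_CUBIC))
"
```

```text
t 19.2 station pos mm [ -0.4  68.9 292.8] F [-0.5  0.7 -0.2]
rot to nominal, tool deg [-0.17  0.03 -0.02]
```

View pics/c7.png

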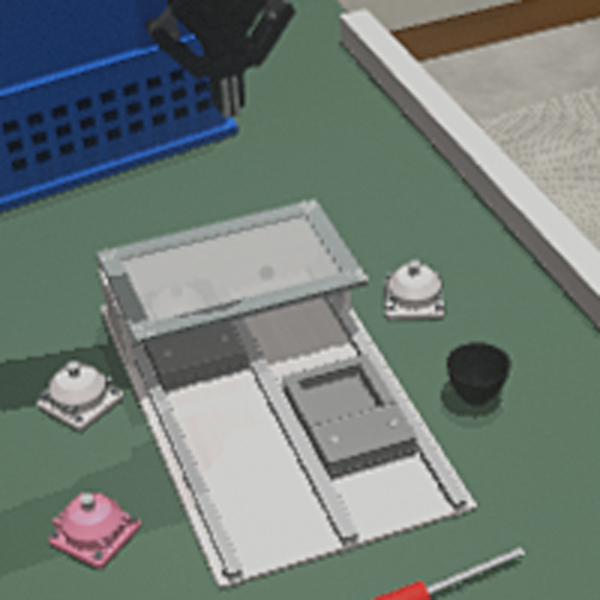

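The guard lies flat and shut, from (100,255) to (365,278). The carrier is home under it, nothing else has moved, and the arm is clear. I'm handing in the job.

```bash
python3 -c "
from station import bot
print(bot.close_job())"
```

```text
the job is handed in; nothing more can be done
None
```

I pushed the loaded carrier home against the stop wall, then closed the guard fully and handed the job in at about 19 s; the hand-in returned no verdict, but the last picture showed everything in place and the arm clear.

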